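# Hook the rectifier-tube carriage out of the test bay onto its sprung contact

### The job

Take the pull hook, reach it into the narrow bay, drop its tip behind the wire bail of the tube carriage and slowly drag the carriage out along the desk until its nose presses the sprung contact plate in with about 3 newtons (never more than 6), so that it stays pressed when you let go. Then unhook without shifting the carriage and stand the pull hook upright on the desk, clear of the carriage. Touch the carriage with nothing but the hook, keep it flat on the desk, never pull it with more than 20 newtons, and leave the other things where they are.

Things in the scene. Friction and masses are not known exactly. Their poses are not given: they have to be found in the camera images.
- hook_grip (a point): Centre of the handle of the loose pull hook: an upright pale wooden block, 40 mm along the tool's x, 24 mm across its y (take it here), top 95 mm above the tool's underside. This point is 65 mm above the underside. Axes: x along the shank to the hook, z up.
- pull_hook: The pull hook (0.2 kg), origin at the middle of the underside of its dark steel foot, 46 x 40 x 8 mm. A 10 mm round steel shank leaves the handle along +x, its axis 45 mm above the underside, and at x = 155 mm turns straight down to the tip. It stands by itself on foot and tip. x along the shank, z up.
- hook_tip (a point): Lower end of the hook's down-turned tip, a 10 mm round bar, 155 mm ahead (+x) of the handle's centre and level with the tool's underside; it hangs 40 mm below the shank's underside. Axes as the tool's.
- carriage: Tube carriage: dark wooden sled 130 x 64 mm, top at 16 mm, about 0.85 kg, sliding on the desk on rubber runners; a frosted glass rectifier tube (42 mm across, top at 126 mm) in a black socket (48 mm across) stands 33 mm behind its middle. Origin: middle of its underside; -x points out of the bay to the contact, z up. Dragging takes about 3.5 to 8 N, different each time.
- bail (a point): Middle of the top bar of the carriage's wire bail: an arch of 8 mm round steel, 44 mm between the axes of its legs, standing across the carriage 55 mm ahead (-x) of its middle. This point is on the bar's axis, 50 mm above the desk; behind it (+x) 60 mm are free up to the tube's socket.
- nose (a point): Middle of the carriage's front edge, 65 mm ahead (-x) of its middle, 9 mm above the desk; it meets the contact plate. The carriage's own friction (over 3.3 N) keeps the spring pressed.
- bay: Test bay, fixed: an alley 78 mm wide between the flat inner sides, 110 mm high, of an amplifier chassis (on its +y side) and a grey bench supply (-y side), about 200 mm deep. Origin on the desk, mid-alley at its mouth; +x points into the alley, z up. The carriage starts with its nose some 50 mm inside and is drawn out along -x.
- contact_bar: Sprung contact on the desk before the bay, 18 mm high: steel bar, black block clamped on it, and on the bay side an upright bronze plate 34 mm wide on a spring (0.6 N per mm from zero, 18 mm travel). Origin and axes are the bay's. The plate starts anywhere from 50 to 10 mm outside (-x of) the mouth; where is not reported: find it by feel or sight.
- coupler: Bystander: knurled aluminium shaft coupler, 25 mm across, 30 mm high, upright near the contact, origin under its middle.
- binding_post: Bystander: bronze binding post, 22 mm across, 38 mm high, upright near the contact, origin under its middle.
- capacitor: Bystander: dark blue capacitor can, 44 mm across, 75 mm high, upright, origin under its middle.
- screw_jar: Bystander: jar, 60 mm across, 70 mm high, origin under its middle.
- screwdriver: Bystander: screwdriver lying on the desk.
Not all that is in view belongs to the job. Several things look just like the carriage: the one meant starts nearest to the robot's base. Of the things like the pull_hook, leave any that is orange; of the rest the larger one is meant.

How it is judged:
By the outcome, as a careful person would: the job done as asked, in the order asked, and still so for the second after the job is handed in, with the robot touching nothing.
It also fails if it takes over 72 s, if anything falls off the work surface, if the arm or the gripper's body presses on something with over 40 N, if the wrist force passes 120 N, or if a joint passes its speed limit or range.

### The arm

A 6-joint arm with a two-finger parallel gripper is mounted at the origin on the work surface. World frame = base frame: x ahead of the robot, y to its left, z up, the work surface at z = 0. Lengths are in mm, angles in rad, forces in N, time in s.
With the tool pointing down it reaches from about 350 to 975 mm from the base axis. Payload 7.1 kg.
Tool frame: the origin (TCP) lies midway between the tips of the shut fingers; the grasp point (between the pads) lies 19 mm behind it; z points along the fingers, x is the direction in which the jaws open and shut, and the axes are right-handed (so a half turn about z gives the same grasp; the last joint's range is limited). The gripper opens to 88 mm and grips with 3 to 60 N. Pads are 20 mm wide; open, the fingers measure 115 mm over their backs; the gripper's body (75 mm by 178 mm) begins 61 mm behind the grasp point.
Start: joints at [-1.162, 0.423, 1.63, -0, 1.089, -0.019], TCP at [259.309, -568.651, 222.675] pointing down, gripper open.
Joint ranges: [-3, 3], [-0.9, 2.11], [0.09, 2.58], [-1.31, 4.45], [0.11, 2.69], [-2.54, 2.54]. Speed limits (rad/s): [2.39, 2.39, 3.01, 3.14, 3.14, 3.14].

### API

Orientations are given as a rotation vector (axis times angle).
In Python, from workcell import telemetry, imaging, ticket gives the robot as it stands.
- The arm moves only by the tool jog_arm, never from a script. Its arguments are lists of equal length, an entry for each row: "travel": the shift along the world's x, y, z in units of 400 mm (1.0 is 400 mm), a list of three; "dr": the turn, a rotation vector about the world's x, y, z in units of 90 degrees (1.0 is 90 degrees), a list of three. In form: {"travel": [[tx, ty, tz], ...], "dr": [[wx, wy, wz], ...]}. A call has exactly 10 rows; each row is the pose to reach, as a shift and turn from the pose measured when the call began; what a row does not reach only later rows make up. A row lasts 1/10 s, in which the tool goes at most 50 mm and 8.59 degrees, less where a joint would pass 70% of its speed; a pose out of reach is approached as far as the arm can. A call with a number of a shift or a turn outside -1 to 1 is refused whole. A call with a gripper value outside its range is refused whole. "hand" is the opening, from -1 (shut) to 1 (fully open), set as the call begins (left out, the last holds). The fingers move at their own pace and stop on an object; the grip force is fixed at half the most. Time passes only in rows, so rows that repeat a pose let the fingers close, or fill a call up. It gives the time, the measured TCP pose, the force and the opening at its end, in the units of the state.
- telemetry.get_obs(): the state, without advancing time (a new reading comes with each control period).
- imaging.get_image(name): name is "scene" or "side" or "wrist"; returns a dict with "pixels" (420x560x3 uint8, red, green, blue), "range_z" (420x560 float32, mm along the optical axis (not along the pixel's ray), 0 where there is no reading), "fx", "fy", "cx", "cy" (pixels), "extrinsics" (4x4, takes a point from world to camera coordinates). Camera axes: x right, y down, z forward; pixel columns grow to the right and rows downward; lengths in mm; the calibration is good to about 2 mm. A picture is of the moment at which its call begins.
- ticket.close_job(): hands the job in, once; it reports no verdict.
The state is a dict: "t": time; "qpos": joint angles; "qvel": joint speeds; "joint_torque": joint torques, N m; "ee_pos": TCP position; "orientation": TCP orientation; "ft_force": force on the tool from outside, world axes, zero at the start; "moment": the same for the moment, N m; "width": finger opening in mm.
Only numpy, scipy, OpenCV 4.12 (cv2) and the standard library are available. Lean on these libraries where they do the work, as an engineer would, in place of code of your own. Each camera call takes 0.05 s, during which the arm holds its last target. There are 200 camera calls.

## Working session

There is one attempt and no reset: what is moved stays moved. The work goes in short steps, Python scripts to look and compute and a tool call to move; the robot and the scene stay as the last step left them, time stands still between calls to the robot, and variables do not carry over. Pictures are saved under pics/ and viewed, about 8 in all and at most 12, crops included, and the job is handed in when it is done.

Besides the shell and the picture viewer there is one more tool, called after "Request:" as name(argument=value, ...), one argument or row to a line, values as JSON. jog_arm: Moves the arm, as the interface text tells. Its arguments: {"type":"object","properties":{"travel":{"type":"array"},"dr":{"type":"array"},"hand":{"type":"number"}},"required":["travel","dr"]}

```bash
mkdir -p pics
cat > h.py <<'E'
import numpy as np, cv2
from workcell import telemetry, imaging, ticket
def grab(n):
    d=imaging.get_image(n); np.savez('%s.npz'%n,**d); return d
def save(d,f,crop=None,s=1):
    im=d['pixels'][:,:,::-1]
    if crop: im=im[crop[1]:crop[3],crop[0]:crop[2]]
    cv2.imwrite('pics/'+f,cv2.resize(im,None,fx=s,fy=s,interpolation=cv2.INTER_CUBIC))
def cloud(d):
    v,u=np.mgrid[:420,:560]; z=d['range_z'].astype(float)
    P=np.stack([(u-d['cx'])/d['fx']*z,(v-d['cy'])/d['fy']*z,z],-1)
    E=d['extrinsics']; W=(P-E[:3,3])@E[:3,:3]; W[z<=0]=np.nan; return W
def ray(d,u,v,h):
    E=d['extrinsics'];R=E[:3,:3];c=-R.T@E[:3,3]
    r=R.T@np.array([(u-d['cx'])/d['fx'],(v-d['cy'])/d['fy'],1]); return c+r*(h-c[2])/r[2]
E
python3 - <<'E'
from h import *
for n in ('scene','side'):
    d=grab(n); save(d,n+'1.png',s=1.4); E=d['extrinsics']; print(n,d['fx'],(-E[:3,:3].T@E[:3,3]).round(),E[2,:3].round(2))
o=telemetry.get_obs(); print(o['t'],o['orientation'],o['ft_force'],o['width'])
E
```

```text
scene 449.368166298136 [1150.  920. 1018.] [-0.48 -0.61 -0.64]
side 485.90136218028937 [-11. 926. 886.] [ 0.37 -0.67 -0.64]
0.1 [-2.64174337e+00  1.69884315e+00  1.77535674e-03] [ 0.54203991 -0.28750323  0.84963097] 87.79821159400748
```

View pics/scene1.png

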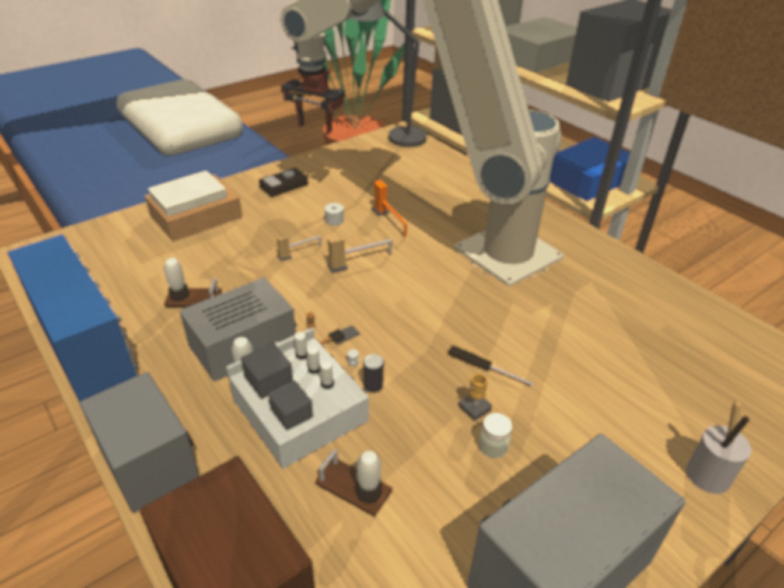

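View pics/side1.png

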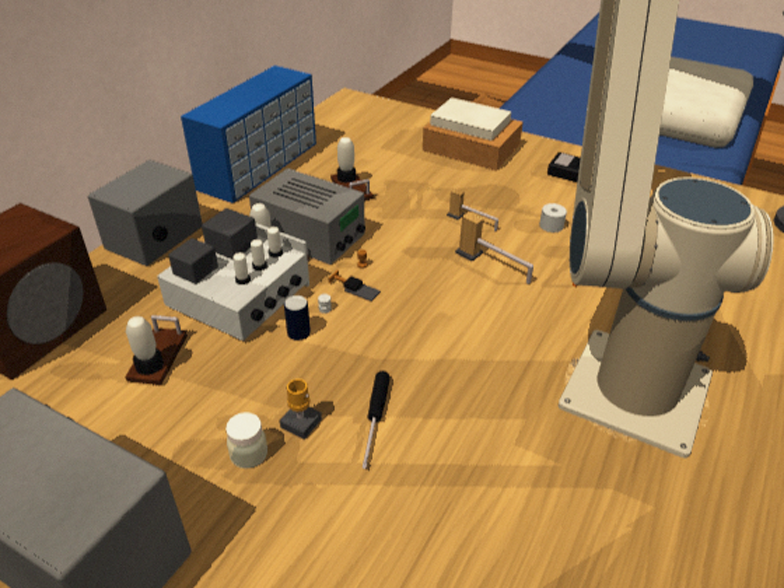

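The large hook is at scene (340,250), with its handle on the bed side and its tip toward the base (display pixels are 1.4x). The small hook is at (285,248) and the orange one at (385,200). The bay is between the chassis and the grey supply, and the carriage's tube shows at (242,348). Next I'll measure with range data.

Run:
```python
from h import *
# top-down map 2px... 1.25 px/mm? x 350..950, y -450..350 ; 1px=1mm
H=np.full((800,700),-1.); C=np.zeros((800,700,3),np.uint8)
for n in ('scene','side'):
    d=dict(np.load(n+'.npz')); W=cloud(d)
    W=cv2.resize(W,None,fx=3,fy=3,interpolation=cv2.INTER_NEAREST) if 0 else W
    for p,c in zip(W.reshape(-1,3),d['pixels'].reshape(-1,3)):
        if np.isnan(p[0]) or p[2]>200: continue
        i=int(round(400-p[1])); j=int(round(p[0]-300))
        if 0<=i<799 and 0<=j<699:
            for a in (0,1):
                for b in (0,1):
                    if p[2]>H[i+a,j+b]: H[i+a,j+b]=p[2]; C[i+a,j+b]=c[::-1]
np.savez('map.npz',H=H,C=C)
C=C[100:700]
for k in range(0,700,100): cv2.putText(C,str(k+300),(k,10),0,.35,(0,255,255)); C[:,k]=C[:,k]//2
for k in range(0,600,100): cv2.putText(C,str(300-k),(0,k+10),0,.35,(0,255,255)); C[k]=C[k]//2
cv2.imwrite('pics/top.png',C)
```

```text
(no output)
```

View pics/top.png

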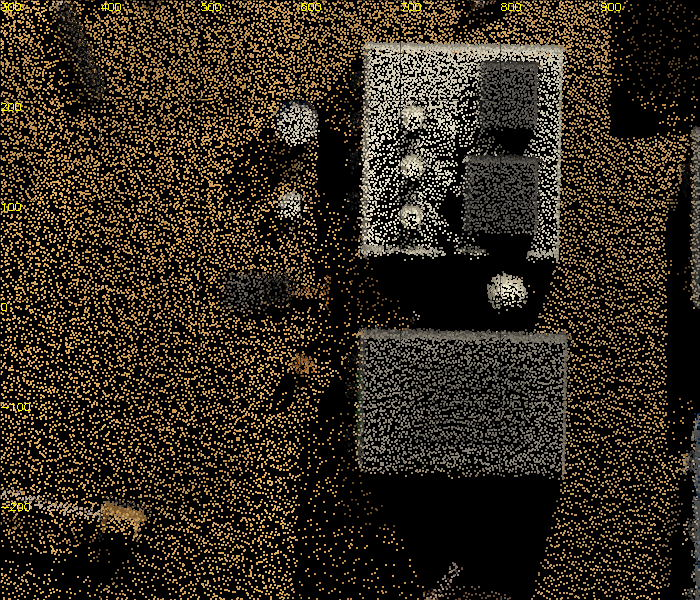

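Run:
```python
from h import *
A=[];K=[]
for n in ('scene','side'):
    d=dict(np.load(n+'.npz')); W=cloud(d).reshape(-1,3); A.append(W); K.append(d['pixels'].reshape(-1,3))
    def sel(x0,x1,y0,y1,z0,z1): 
        m=(W[:,0]>x0)&(W[:,0]<x1)&(W[:,1]>y0)&(W[:,1]<y1)&(W[:,2]>z0)&(W[:,2]<z1); return W[m]
    desk=sel(420,520,-150,-60,-30,30); print(n,'desk z',np.median(desk[:,2]))
    t=sel(385,450,-240,-170,88,110); print(' handle top',len(t),cv2.minAreaRect(t[:,:2].astype(np.float32)),t.mean(0).round(1))
    s=sel(230,385,-240,-150,38,60); 
    if len(s)>10: v=cv2.fitLine(s[:,:2].astype(np.float32),cv2.DIST_HUBER,0,.01,.01).ravel(); print(' shank',len(s),v, 'deg',np.degrees(np.arctan(v[1]/v[0])),s.min(0),s.max(0), s[:,2].max())
    # bay sides: supply top edge, chassis top edge
    for nm,(y0,y1),sg in (('supply',(-170,-5),1),('chassis',(30,260),-1)):
        p=sel(640,870,y0,y1,100,125); print(' ',nm,'z',np.median(p[:,2]),'xmin',np.percentile(p[:,0],1),'xmax',np.percentile(p[:,0],99))
        e=[]
        for x in range(660,850,10):
            q=p[(p[:,0]>=x)&(p[:,0]<x+10)]
            if len(q)>5: e.append((x+5,(q[:,1]*sg).max()*sg))
        e=np.array(e); c=np.polyfit(e[:,0],e[:,1],1); print('   inner edge slope',c[0],'y at 650',np.polyval(c,650),np.abs(e[:,1]-np.polyval(c,e[:,0])).max())
    t=sel(770,825,-15,45,60,140); print(' tube',len(t),t.min(0).round(1),t.max(0).round(1))
    t=sel(560,640,-20,45,6,26); print(' contact',len(t),t.min(0).round(1),t.max(0).round(1))
    b=sel(690,730,-25,45,30,60); print(' bail',len(b), b.mean(0) if len(b) else '')
```

```text
scene desk z 2.01677293053084
 handle top 60 ((416.93597412109375, -222.1625518798828), (32.8798713684082, 40.487369537353516), 76.60862731933594) [ 417.2 -219.6   95.5]
 shank 83 [ 9.7422385e-01 -2.2558339e-01  3.2418890e+02 -1.9847162e+02] deg -13.037185 [ 265.31646133 -214.98733136   38.77804432] [ 384.25851536 -182.23321172   56.71931422] 56.71931421893049
  supply z 111.26323411667556 xmin 656.9083518247942 xmax 863.5478757653444
   inner edge slope 0.08209834872297629 y at 650 -34.70632435441939 16.092045816483584
  chassis z 110.86091937544361 xmin 660.940538493037 xmax 853.7611177055671
   inner edge slope 0.26868204624499126 y at 650 49.86453152734026 60.09088186834785
 tube 176 [787.1  -9.2  75.2] [825.   25.1 129.3]
 contact 120 [560.1 -18.2   6. ] [623.5  29.4  24.4]
 bail 4 [715.78888256 -14.52285576  53.45841129]
side desk z -1.553998005539549
 handle top 76 ((422.1239318847656, -219.7257080078125), (28.217714309692383, 39.515750885009766), 77.96146392822266) [ 421.6 -218.9   93. ]
 shank 126 [ 9.7416174e-01 -2.2585145e-01  3.2510275e+02 -1.9673419e+02] deg -13.052951 [ 267.4894553  -216.99259605   38.98460588] [ 384.64105653 -181.4904652    50.82771969] 50.82771969306899
  supply z 108.18965284477508 xmin 659.7945197630139 xmax 865.4451942815634
   inner edge slope 0.007574664217471701 y at 650 -30.050354392259486 23.258922639424277
  chassis z 110.71606393515718 xmin 666.0819359056192 xmax 837.6054388917559
   inner edge slope 0.6149590964792695 y at 650 12.936377200166248 49.758383118727664
 tube 180 [770.1 -12.3  69.1] [821.9  42.6 124.9]
 contact 150 [562.5 -11.2   6.1] [631.   40.   21.5]
 bail 0
```

Run:
```python
from h import *
from scipy.spatial.transform import Rotation as R
d=grab('wrist');E=d['extrinsics'];o=telemetry.get_obs()
T=R.from_rotvec(o['orientation']).as_matrix();c=-E[:3,:3].T@E[:3,3]
print('tool x,y',T[:,0].round(3),T[:,1].round(3),o['ee_pos']); print('cam in tool',T.T@(c-o['ee_pos']),'fwd in tool',T.T@E[2,:3],'right in tool',T.T@E[0,:3],d['fx'])
```

```text
tool x,y [ 0.415 -0.91  -0.001] [-0.91  -0.415 -0.   ] [ 259.12998054 -568.27444392  222.10788922]
cam in tool [ 3.39543314e-02 -6.62995709e+01 -1.63576064e+02] fwd in tool [0.00116478 0.25033612 0.96815829] right in tool [ 9.99998839e-01 -1.24253265e-03 -8.81804338e-04] 323.2825708822037
```

Request:
jog_arm(
  travel=[
    [0.09,0.12,0.06],
    [0.18,0.24,0.12],
    [0.27,0.36,0.18],
    [0.36,0.48,0.24],
    [0.45,0.6,0.27],
    [0.54,0.72,0.27],
    [0.62,0.83,0.27],
    [0.7,0.94,0.27],
    [0.75,1.0,0.27],
    [0.75,1.0,0.27],
  ],
  dr=[
    [0,0,-0.05],
    [0,0,-0.1],
    [0,0,-0.15],
    [0,0,-0.2],
    [0,0,-0.25],
    [0,0,-0.3],
    [0,0,-0.35],
    [0,0,-0.4],
    [0,0,-0.417],
    [0,0,-0.417],
  ],
)

```text
t: 1.15
ee_pos: [549.5, -180.1, 329.5]
orientation: [-1.954, 2.459, 0.001]
ft_force: [0.8, -1.1, -0.1]
width: 87.7
```

Request:
jog_arm(
  travel=[
    [0.05,0.12,0],
    [0.1,0.24,0],
    [0.13,0.36,0],
    [0.13,0.42,0],
    [0.13,0.44,0],
    [0.13,0.44,0],
    [0.13,0.44,0],
    [0.13,0.44,0],
    [0.13,0.44,0],
    [0.13,0.44,0],
  ],
  dr=[
    [0,0,0],
    [0,0,0],
    [0,0,0],
    [0,0,0],
    [0,0,0],
    [0,0,0],
    [0,0,0],
    [0,0,0],
    [0,0,0],
    [0,0,0],
  ],
)

```text
t: 2.15
ee_pos: [601.4, -5.2, 329.6]
orientation: [-1.952, 2.46, 0.001]
ft_force: [-1.1, 0.6, 0.5]
width: 87.7
```

Run:
```python
from h import *
o=telemetry.get_obs();print(o['t'],o['ee_pos'],o['orientation'],o['ft_force'])
d=grab('wrist');save(d,'w1.png',s=1.4)
```

```text
2.15 [601.42101074  -5.16082289 329.55063265] [-1.95193783e+00  2.46048631e+00  8.30372651e-04] [-1.10541817  0.64823237  0.54332035]
```

View pics/w1.png

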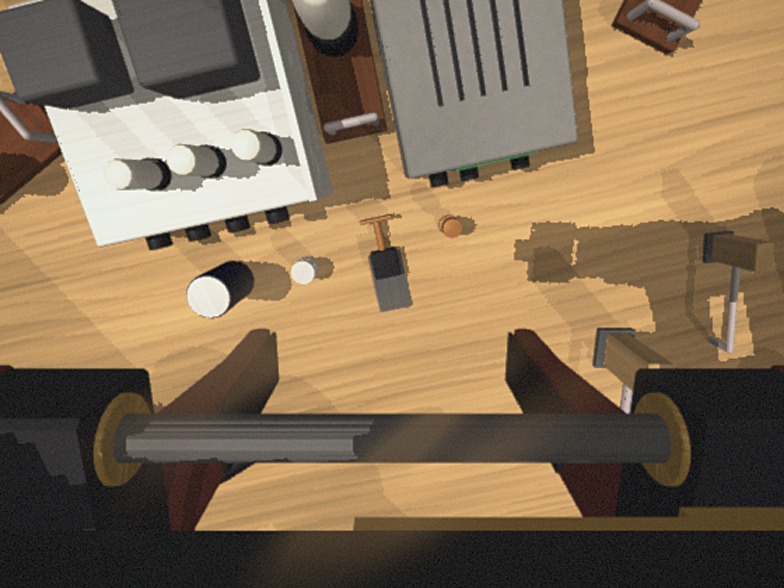

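View shows bail bar at (352,124), the plate at (380,218), the carriage front edge at y≈137, the supply's inner edge (372,0)→(408,178), all in display pixels. The plate and the bay mouth are clear.

Run:
```python
from h import *
d=dict(np.load('wrist.npz'))
f=lambda u,v,h:ray(d,u/1.4,v/1.4,h)[:2].round(1)
print('bail L,R',f(328,128,50),f(378,120,50)); print('sled front L,R (z16)',f(323,142,16),f(385,134,16))
print('plate',f(362,219,18),f(400,214,18),'post',f(451,218,38)); print('bar',f(377,310,0),f(411,304,0), f(370,255,18))
print('supply edge',f(373,0,110),f(408,178,110),f(577,147,110)); print('chassis',f(98,246,78),f(327,200,78),f(316,203,110))
W=cloud(d)
for u,v in ((352,124),(380,217),(350,137),(200,200),(480,120),(60,170),(390,285)): print((u,v),W[int(v/1.4),int(u/1.4)].round(1))
g=cv2.imread('pics/w1.png'); c=g[90:330,270:500]; cv2.imwrite('pics/w1c.png',cv2.resize(d['pixels'][55:235,190:360,::-1],None,fx=4,fy=3.3*1,interpolation=cv2.INTER_CUBIC))
```

```text
bail L,R [719.3  26.2] [715.6 -20.5]
sled front L,R (z16) [711.7  38.2] [705.  -24.1]
plate [628.5  18.5] [624.6 -21.2] post [611.  -69.9]
bar [523.5  28.3] [521.7 -11. ] [589.7  19.4]
supply edge [792.2 -36.7] [659.7 -34.1] [ 652.5 -172.6]
chassis [664.4 257. ] [656.9  40.1] [657.3  44.9]
(352, 124) [717.9   3.8  54.7]
(380, 217) [6.266e+02 3.000e-01 1.960e+01]
(350, 137) [711.2  10.3  17.2]
(200, 200) [683.7 148.9  86. ]
(480, 120) [691.4 -98.8 111.1]
(60, 170) [749.4 317.5   1.2]
(390, 285) [551.3   7.5   6.3]
```

View pics/w1c.png

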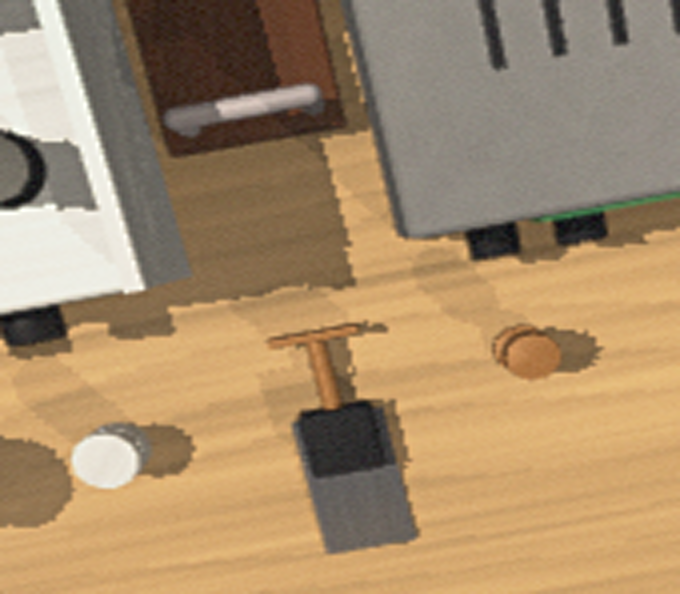

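Run:
```python
from h import *
d=dict(np.load('wrist.npz')); W=cloud(d)
m=((abs(W[...,2]-110)<7)&(W[...,1]<-20)).astype(np.uint8); m=cv2.morphologyEx(m,cv2.MORPH_OPEN,np.ones((3,3)))
m=cv2.morphologyEx(m,cv2.MORPH_CLOSE,np.ones((9,9)))
def line(pts,h):
    P=np.array([ray(d,u,v,h)[:2] for u,v in pts],np.float32); v=cv2.fitLine(P,cv2.DIST_HUBER,0,.01,.01).ravel(); return v
inner=[(np.where(m[r])[0].min()-.5,r) for r in range(5,118)]
front=[(c,np.where(m[:,c])[0].max()+.5) for c in range(300,405)]
for nm,p in (('inner',inner),('front',front)):
    v=line(p,110); print(nm,v,'deg',np.degrees(np.arctan2(v[1],v[0])))
# plate: bronze mask
px=d['pixels'].astype(int); hsv=cv2.cvtColor(d['pixels'],cv2.COLOR_RGB2HSV)
f=lambda u,v,h:ray(d,190+u/4,55+v/3.3,h)[:2].round(1)
print('plate bay edge',f(268,338,18),f(360,324,18),'near edge',f(272,347,18),f(360,334,18))
print('sled',f(172,157,16),f(343,127,16)); print('bail',f(170,120,50),f(318,94,50))
P=W[140:170,250:295].reshape(-1,3); P=P[(P[:,2]>10)&(P[:,0]>610)]; print('plate cloud',len(P),P.mean(0),P.min(0),P.max(0))
v=cv2.fitLine(P[:,:2].astype(np.float32),cv2.DIST_HUBER,0,.01,.01).ravel(); print(v)
B=W[75:110,225:275].reshape(-1,3); B=B[(B[:,2]>47)&(B[:,2]<62)]; print('bail cloud',len(B),B.mean(0)); v=cv2.fitLine(B[:,:2].astype(np.float32),cv2.DIST_HUBER,0,.01,.01).ravel(); print(v, B.min(0),B.max(0))
```

```text
inner [ 9.9987209e-01 -1.5994983e-02  7.3094373e+02 -3.4969635e+01] deg -0.916484
front [ 1.72805097e-02  9.99850690e-01  6.57900940e+02 -1.04295616e+02] deg 89.00984
plate bay edge [627.6  21.1] [626. -13.] near edge [623.5  20.6] [621.7 -12. ]
sled [709.5  35.5] [707.6 -25.8]
bail [719.9  28.5] [718.4 -20.5]
plate cloud 122 [621.94930681   5.22446612  17.70913232] [610.0085561  -11.49253112  10.58903151] [627.4067461   22.05986919  21.70396326]
[ 2.7185208e-03 -9.9999630e-01  6.2398303e+02  4.9683118e+00]
bail cloud 262 [719.1009233    5.16837548  54.4720298 ]
[1.7702445e-02 9.9984330e-01 7.1917902e+02 4.7955532e+00] [700.60502482 -20.27128663  47.76282072] [723.93992578  43.28627995  57.5263062 ]
```

Request:
jog_arm(
  travel=[
    [-0.06,-0.08,-0.02],
    [-0.12,-0.16,-0.05],
    [-0.18,-0.24,-0.1],
    [-0.24,-0.32,-0.15],
    [-0.32,-0.4,-0.2],
    [-0.4,-0.48,-0.25],
    [-0.45,-0.53,-0.3],
    [-0.455,-0.5375,-0.32],
    [-0.455,-0.5375,-0.32],
    [-0.455,-0.5375,-0.32],
  ],
  dr=[
    [0,0,0],
    [0,0,0],
    [0,0,0],
    [0,0,0],
    [0,0,0],
    [0,0,0],
    [0,0,0],
    [0,0,0],
    [0,0,0],
    [0,0,0],
  ],
)

```text
t: 3.2
ee_pos: [420.7, -219.9, 202.2]
orientation: [-1.952, 2.459, -0.001]
ft_force: [-0.5, 0.6, 0.1]
width: 87.9
```

Run:
```python
from h import *
from scipy.spatial.transform import Rotation as R
o=telemetry.get_obs();T=R.from_rotvec(o['orientation']).as_matrix();print(o['t'],o['ee_pos'],'yaw',np.degrees(np.arctan2(T[1,0],T[0,0])),'z',T[:,2])
d=grab('wrist');save(d,'w2.png',s=1.4); W=cloud(d).reshape(-1,3); C=d['pixels'].reshape(-1,3)
m=(abs(W[:,2]-95)<5)&(abs(W[:,0]-419)<45)&(abs(W[:,1]+220)<40); P=W[m]; print('top',len(P),cv2.minAreaRect(P[:,:2].astype(np.float32)),P.mean(0))
m=(W[:,2]>42)&(W[:,2]<56)&(W[:,0]<385)&(W[:,0]>260)&(abs(W[:,1]+200)<40); P=W[m]; print('shank',len(P)); v=cv2.fitLine(P[:,:2].astype(np.float32),cv2.DIST_HUBER,0,.01,.01).ravel(); print(v,np.degrees(np.arctan2(v[1],v[0])))
```

```text
3.2 [ 420.68988994 -219.87002306  202.20672168] yaw -103.12438298006768 z [ 1.59805943e-03  6.44637321e-04 -9.99998515e-01]
top 1261 ((420.4097595214844, -224.98391723632812), (24.010244369506836, 40.3941764831543), 76.64189910888672) [ 421.44370689 -225.30406722   96.52276962]
shank 618
[ 9.7444499e-01 -2.2462629e-01  3.4780652e+02 -2.0805286e+02] -12.980905
```

View pics/w2.png

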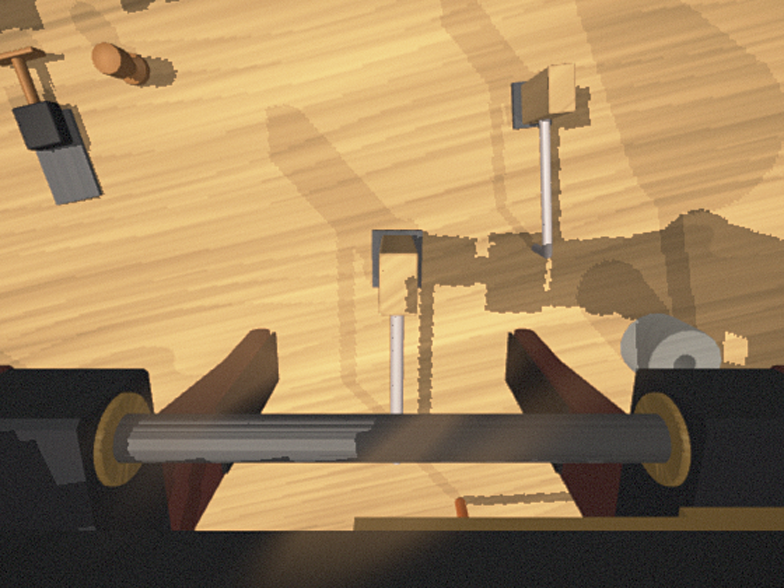

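The handle is at (398,285), aligned with the jaws and clear; the measured top is 24.0 x 40.4 mm, which matches. Descending to grasp.

Request:
jog_arm(
  travel=[
    [0,-0.013,-0.05],
    [0,-0.013,-0.1],
    [0,-0.013,-0.17],
    [0,-0.013,-0.24],
    [0,-0.013,-0.3],
    [0,-0.013,-0.34],
    [0,-0.013,-0.37],
    [0,-0.013,-0.385],
    [0,-0.013,-0.39],
    [0,-0.013,-0.39],
  ],
  dr=[
    [0,0,0],
    [0,0,0],
    [0,0,0],
    [0,0,0],
    [0,0,0],
    [0,0,0],
    [0,0,0],
    [0,0,0],
    [0,0,0],
    [0,0,0],
  ],
  hand=1,
)

```text
t: 4.25
ee_pos: [421.5, -225.0, 46.8]
orientation: [-1.953, 2.458, -0.003]
ft_force: [0.7, -0.2, -0.2]
width: 87.9
```

Request:
jog_arm(
  travel=[
    [0,0,0],
    [0,0,0],
    [0,0,0],
    [0,0,0],
    [0,0,0],
    [0,0,0],
    [0,0,0],
    [0,0,0],
    [0,0,0],
    [0,0,0],
  ],
  dr=[
    [0,0,0],
    [0,0,0],
    [0,0,0],
    [0,0,0],
    [0,0,0],
    [0,0,0],
    [0,0,0],
    [0,0,0],
    [0,0,0],
    [0,0,0],
  ],
  hand=-1,
)

```text
t: 5.25
ee_pos: [421.4, -224.9, 46.7]
orientation: [-1.953, 2.458, -0.002]
ft_force: [0.2, -0.2, -1.6]
width: 23.8
```

Request:
jog_arm(
  travel=[
    [0,0,0.03],
    [0,0,0.08],
    [0,0,0.14],
    [0,0,0.2],
    [0,0,0.25],
    [0,0,0.28],
    [0.02,0.05,0.28],
    [0.04,0.1,0.28],
    [0.06,0.15,0.28],
    [0.08,0.2,0.28],
  ],
  dr=[
    [0,0,0],
    [0,0,0],
    [0,0,0],
    [0,0,0.06],
    [0,0,0.14],
    [0,0,0.22],
    [0,0,0.3],
    [0,0,0.38],
    [0,0,0.46],
    [0,0,0.54],
  ],
)

```text
t: 6.25
ee_pos: [453.4, -144.1, 159.5]
orientation: [-2.795, 1.429, -0.001]
ft_force: [0.1, 0.1, -2.1]
width: 23.9
```

Request:
jog_arm(
  travel=[
    [0.01,0.05,0],
    [0.02,0.1,0],
    [0.03,0.15,0],
    [0.04,0.2,0],
    [0.04,0.25,0],
    [0.04,0.3,0],
    [0.04,0.35,0],
    [0.04,0.375,0],
    [0.04,0.375,0],
    [0.04,0.375,0],
  ],
  dr=[
    [0,0,0.08],
    [0,0,0.16],
    [0,0,0.24],
    [0,0,0.32],
    [0,0,0.4],
    [0,0,0.48],
    [0,0,0.56],
    [0,0,0.64],
    [0,0,0.72],
    [0,0,0.8],
  ],
)

```text
t: 7.25
ee_pos: [469.2, 6.4, 160.2]
orientation: [-3.1, -0.496, 0.001]
ft_force: [0.0, 0.6, -2.0]
width: 23.9
```

Request:
jog_arm(
  travel=[
    [0,0,0],
    [0,0,0],
    [0,0,0],
    [0,0,0],
    [0,0,0],
    [0,0,0],
    [0,0,0],
    [0,0,0],
    [0,0,0],
    [0,0,0],
  ],
  dr=[
    [0,0,0.08],
    [0,0,0.16],
    [0,0,0.24],
    [0,0,0.32],
    [0,0,0.4],
    [0,0,0.48],
    [0,0,0.56],
    [0,0,0.64],
    [0,0,0.72],
    [0,0,0.78],
  ],
)

```text
t: 8.25
ee_pos: [468.9, 6.3, 160.8]
orientation: [-2.246, -2.194, 0.003]
ft_force: [-0.9, -0.2, -1.7]
width: 23.9
```

```bash
cat >> h.py <<'E'
from scipy.spatial.transform import Rotation as R
def st():
    o=telemetry.get_obs();T=R.from_rotvec(o['orientation']).as_matrix()
    print(round(o['t'],2),o['ee_pos'].round(2) if hasattr(o['ee_pos'],'round') else o['ee_pos'],'yaw',np.degrees(np.arctan2(T[1,0],T[0,0])).round(2),'z',T[:,2].round(4),'F',np.round(o['ft_force'],2),'q6',o['qpos'][5],'w',o['width']); return o,T
E
python3 - <<'E'
from h import *
o,T=st()
d=grab('wrist');save(d,'w3.png',s=1.4)
E
```

```text
8.25 [468.94   6.34 160.81] yaw 88.65 z [-2.4e-03 -1.0e-04 -1.0e+00] F [-0.89 -0.17 -1.73] q6 -1.5588438418338766 w 23.91262432130813
```

View pics/w3.png

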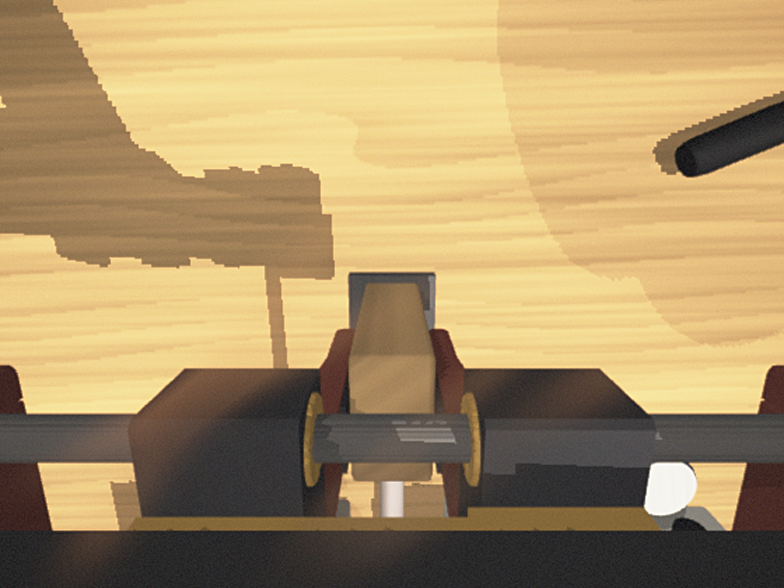

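The hook is held squarely, but the wrist camera now faces back toward the base. I'll check the hook in hand, and the carriage, from the scene and side cameras.

Run:
```python
from h import *
for n in ('scene','side'):
    d=grab(n); W=cloud(d).reshape(-1,3)
    m=(W[:,0]>500)&(W[:,0]<650)&(abs(W[:,1]-4)<30)&(W[:,2]>140)&(W[:,2]<185); P=W[m]
    v=cv2.fitLine(P.astype(np.float32),cv2.DIST_HUBER,0,.01,.01).ravel(); print(n,len(P),'shank dir',v[:3].round(4),'at x=600',(v[3:]+v[:3]*(600-v[3])/v[0]).round(1),'xmax',np.sort(P[:,0])[-5:].round(1))
    m=(W[:,0]>605)&(W[:,0]<650)&(abs(W[:,1]-4)<30)&(W[:,2]>90)&(W[:,2]<150); P=W[m]; print(' tip',len(P),P.mean(0).round(1) if len(P) else '',P.min(0),P.max(0))
```

```text
scene 134 shank dir [ 0.9992 -0.015  -0.0372] at x=600 [600.    6.7 161.2] xmax [622.2 622.2 622.3 623.2 623.7]
 tip 27 [620.1   5.7 132.8] [613.53676647   1.83860946 115.64709268] [623.43065864  10.77701787 149.62198835]
side 178 shank dir [ 0.9991 -0.0321 -0.0289] at x=600 [600.    6.7 158. ] xmax [627.8 628.7 628.8 629.3 629.4]
 tip 35 [622.5   6.9 134.6] [617.81647705   2.52557116 115.72910154] [629.3496905   12.58762528 149.20854689]
```

Request:
jog_arm(
  travel=[
    [0.02,0,-0.01],
    [0.05,0,-0.03],
    [0.09,-0.002,-0.05],
    [0.13,-0.003,-0.06],
    [0.18,-0.004,-0.06],
    [0.22,-0.005,-0.06],
    [0.26,-0.005,-0.06],
    [0.28,-0.005,-0.06],
    [0.29,-0.005,-0.06],
    [0.29,-0.005,-0.06],
  ],
  dr=[
    [0,0,0],
    [0,0,0],
    [0,0,0],
    [0,0,0],
    [0,0,0],
    [0,0,0],
    [0,0,0],
    [0,0,0],
    [0,0,0],
    [0,0,0],
  ],
)

```text
t: 9.4
ee_pos: [585.2, 4.4, 136.1]
orientation: [-2.254, -2.186, 0.003]
ft_force: [-1.0, 0.9, -1.7]
width: 23.8
```

Run:
```python
from h import *
st()
d=grab('scene');save(d,'s2.png',(110,180,310,330),4); d=grab('side')
```

```text
9.4 [585.16   4.4  136.13] yaw 88.24 z [-2.9e-03 -1.0e-04 -1.0e+00] F [-1.01  0.86 -1.74] q6 -1.5527594852654205 w 23.82222164916948
```

View pics/s2.png

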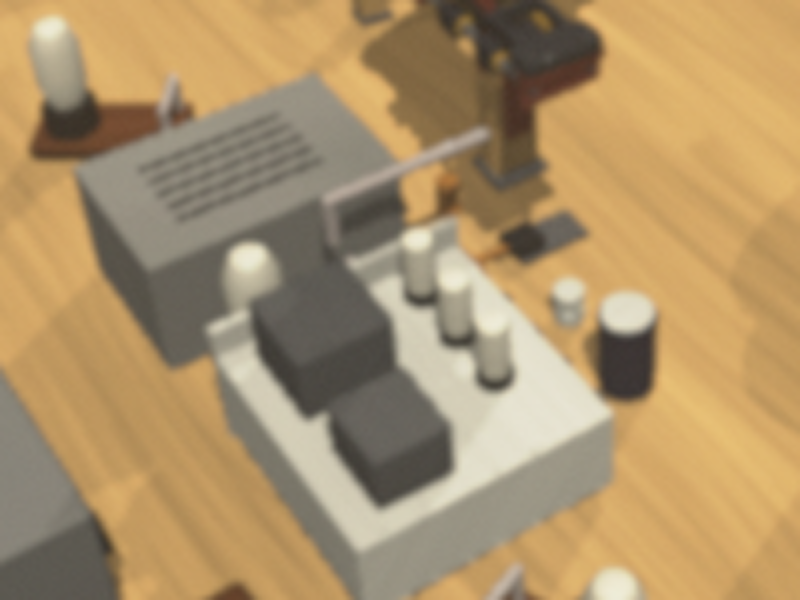

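The shank (crop (330,195)→(490,130)) is centred in the alley, with the tip behind the bail and short of the tube. Descending gently.

Request:
jog_arm(
  travel=[
    [0,0,-0.02],
    [0,0,-0.04],
    [0,0,-0.06],
    [0,0,-0.08],
    [0,0,-0.1],
    [0,0,-0.12],
    [0,0,-0.14],
    [0,0,-0.15],
    [0,0,-0.155],
    [0,0,-0.155],
  ],
  dr=[
    [0,0,0.003],
    [0,0,0.006],
    [0,0,0.006],
    [0,0,0.006],
    [0,0,0.006],
    [0,0,0.006],
    [0,0,0.006],
    [0,0,0.006],
    [0,0,0.006],
    [0,0,0.006],
  ],
)

```text
t: 10.5
ee_pos: [584.4, 4.4, 74.1]
orientation: [-2.243, -2.196, 0.004]
ft_force: [0.5, 0.5, -1.3]
width: 23.5
```

Run:
```python
from h import *
st()
for n in ('scene','side'):
    d=grab(n); W=cloud(d).reshape(-1,3)
    m=(W[:,0]>620)&(W[:,0]<760)&(abs(W[:,1]-4)<30)&(W[:,2]>55)&(W[:,2]<85); P=W[m]
    if len(P)>5: v=cv2.fitLine(P.astype(np.float32),cv2.DIST_HUBER,0,.01,.01).ravel(); print(n,len(P),v[:3].round(3),(v[3:]+v[:3]*(700-v[3])/v[0]).round(1),P.max(0))
    m=(W[:,0]>690)&(W[:,0]<735)&(abs(W[:,1]-4)<35)&(W[:,2]>30)&(W[:,2]<57); P=W[m]; print(' bail?',len(P),P.mean(0))
save(grab('side'),'s3.png',(130,130,330,280),4)
```

```text
10.5 [584.36   4.38  74.12] yaw 88.79 z [-3.5e-03 -1.0e-04 -1.0e+00] F [ 0.48  0.47 -1.31] q6 -1.5622375266667397 w 23.465466265693525
scene 101 [ 1.    -0.009  0.015] [700.    4.1  77.2] [735.87928777  10.82994715  83.48416647]
 bail? 2 [712.56537357 -30.52871049  55.43493861]
side 103 [ 0.999 -0.041  0.01 ] [700.    5.1  74.6] [740.95910712  13.11956909  78.88780886]
 bail? 10 [708.00105508 -30.21930268  45.74653038]
```

View pics/s3.png

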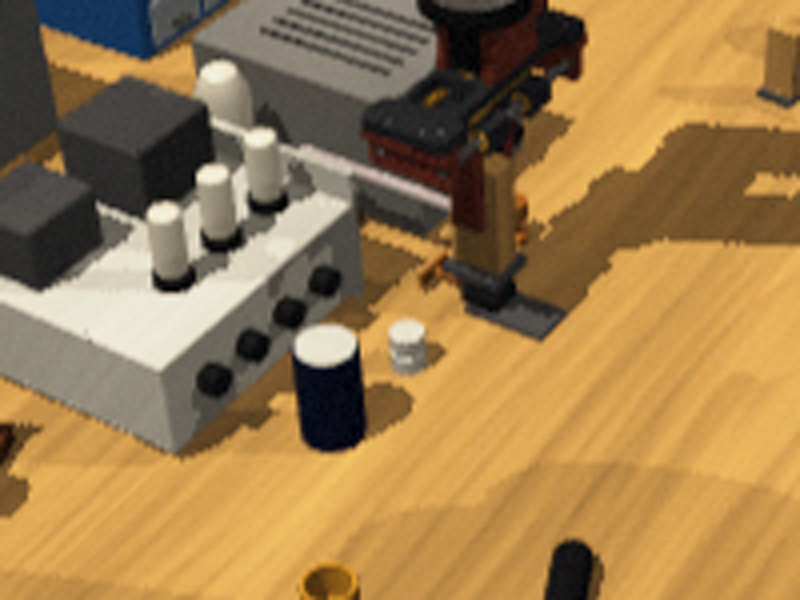

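Request:
jog_arm(
  travel=[
    [-0.006,0,0],
    [-0.012,0,0],
    [-0.018,0,0],
    [-0.022,0,0],
    [-0.026,0,0],
    [-0.03,0.001,0],
    [-0.034,0.001,0],
    [-0.038,0.001,0],
    [-0.042,0.001,0],
    [-0.046,0.001,0],
  ],
  dr=[
    [0,0,0],
    [0,0,0],
    [0,0,0],
    [0,0,0],
    [0,0,0],
    [0,0,0],
    [0,0,0],
    [0,0,0],
    [0,0,0],
    [0,0,0],
  ],
)

```text
t: 11.65
ee_pos: [566.7, 4.8, 74.9]
orientation: [-2.244, -2.197, 0.002]
ft_force: [4.9, 0.2, -2.9]
width: 23.5
```

```bash
cat >> h.py <<'E'
def look():
    st(); F=[]
    for n in ('scene','side'):
        d=grab(n); F.append(telemetry.get_obs()['ft_force']); W=cloud(d).reshape(-1,3)
        m=(W[:,2]>100)&(W[:,2]<135)&(W[:,0]>670)&(W[:,0]<840)&(W[:,1]>-20)&(W[:,1]<32); P=W[m]
        a=telemetry.get_obs()['ee_pos'][0]; m=(W[:,0]>a+40)&(W[:,0]<a+160)&(abs(W[:,1]-5)<20)&(W[:,2]>55)&(W[:,2]<90); S=W[m]
        v=cv2.fitLine(S.astype(np.float32),cv2.DIST_HUBER,0,.01,.01).ravel()
        print(n,'tube',len(P),np.median(P,0).round(1),P.max(0).round(1),'shank pitch',round(v[2]/v[0],3),'z@+100',(v[5]+v[2]/v[0]*(a+100-v[3])).round(1))
    print('F',np.round(F,1).tolist())
E
python3 -c "from h import *; look()"
```

```text
11.65 [566.7    4.81  74.9 ] yaw 88.79 z [-1.5e-03 -1.0e-04 -1.0e+00] F [ 4.92  0.24 -2.94] q6 -1.5619341269037061 w 23.46114392812143
scene tube 150 [799.7  12.5 115.7] [816.6  27.4 129. ] shank pitch -0.003 z@+100 78.1
side tube 131 [793.9  13.9 112.6] [815.3  28.  125.7] shank pitch 0.017 z@+100 74.6
F [[3.8, 0.5, -2.5], [4.4, 0.3, -1.8]]
```

Request:
jog_arm(
  travel=[
    [-0.006,0,0],
    [-0.012,0,0],
    [-0.018,0,0],
    [-0.024,0,0],
    [-0.03,0,0],
    [-0.036,0.001,0],
    [-0.042,0.001,0],
    [-0.048,0.001,0],
    [-0.054,0.001,0],
    [-0.06,0.001,0],
  ],
  dr=[
    [0,0,0],
    [0,0,0],
    [0,0,0],
    [0,0,0],
    [0,0,0],
    [0,0,0],
    [0,0,0],
    [0,0,0],
    [0,0,0],
    [0,0,0],
  ],
)

```text
t: 12.75
ee_pos: [542.3, 5.2, 74.9]
orientation: [-2.244, -2.197, 0.002]
ft_force: [5.0, -0.4, -2.9]
width: 24.1
```

```bash
python3 -c "from h import *; look()"
```

```text
12.75 [542.33   5.22  74.94] yaw 88.79 z [-1.7e-03 -1.0e-04 -1.0e+00] F [ 4.98 -0.36 -2.95] q6 -1.5617469474650603 w 24.071024425475766
scene tube 144 [775.9  12.8 115.9] [791.5  23.9 128.5] shank pitch 0.001 z@+100 78.2
side tube 135 [769.4  12.9 112.4] [789.7  27.4 126.2] shank pitch 0.009 z@+100 74.6
F [[3.0, -0.3, -1.5], [4.2, 0.1, -1.3]]
```

Request:
jog_arm(
  travel=[
    [-0.006,0,0],
    [-0.012,0,0],
    [-0.018,0,0],
    [-0.024,0,0],
    [-0.03,0,0],
    [-0.036,0.001,0],
    [-0.042,0.001,0],
    [-0.048,0.001,0],
    [-0.054,0.001,0],
    [-0.06,0.001,0],
  ],
  dr=[
    [0,0,0],
    [0,0,0],
    [0,0,0],
    [0,0,0],
    [0,0,0],
    [0,0,0],
    [0,0,0],
    [0,0,0],
    [0,0,0],
    [0,0,0],
  ],
)

```text
t: 13.85
ee_pos: [517.9, 5.6, 75.0]
orientation: [-2.244, -2.197, 0.003]
ft_force: [4.9, -0.3, -2.2]
width: 24.0
```

Run:
```python
from h import *
look()
a=cv2.imread('x') 
S=dict(np.load('scene.npz'));D=dict(np.load('side.npz'))
out=[]
for d in (S,D):
    E=d['extrinsics'];p=E[:3,:3]@np.array([640,0,20])+E[:3,3];u=int(d['cx']+d['fx']*p[0]/p[2]);v=int(d['cy']+d['fy']*p[1]/p[2]);print(u-33,v-50)
    out.append(cv2.resize(d['pixels'][v-50:v+50,u-33:u+33,::-1],None,fx=6,fy=6,interpolation=cv2.INTER_CUBIC))
cv2.imwrite('pics/p1.png',np.hstack(out))
```

```text
13.85 [517.86   5.62  74.96] yaw 88.79 z [-2.2e-03 -1.0e-04 -1.0e+00] F [ 4.92 -0.28 -2.17] q6 -1.5615505059111237 w 24.010664477797768
scene tube 151 [750.8  11.  115.2] [767.5  24.4 129.8] shank pitch 0.01 z@+100 77.6
side tube 136 [745.9  12.2 112.1] [767.4  24.1 125.3] shank pitch -0.047 z@+100 73.6
F [[3.4, 0.7, -1.6], [3.3, -0.3, -1.6]]
188 194
202 141[ WARN:0@3.904] global loadsave.cpp:275 findDecoder imread_('x'): can't open/read file: check file path/integrity
```

View pics/p1.png

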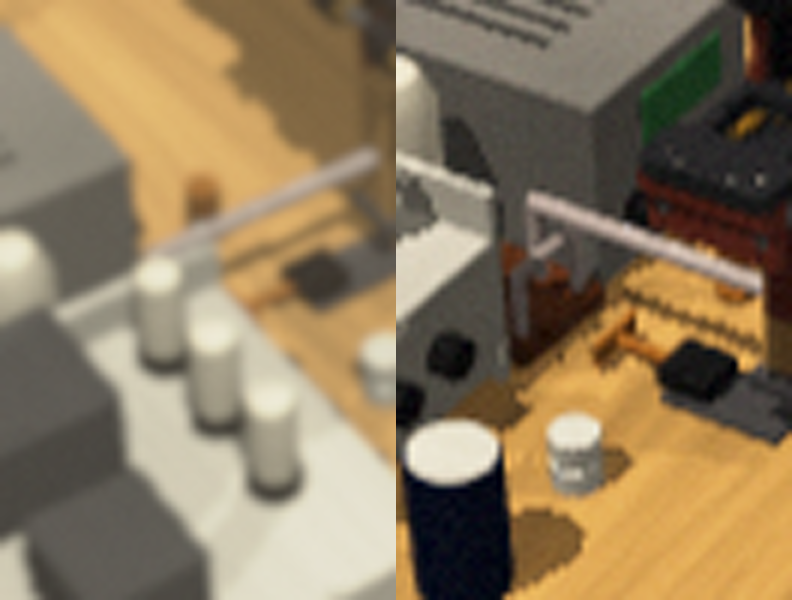

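Side view (right half): the hook tip is behind the bail (545,245), the sled's front lower edge runs (515,365)→(605,297), and the plate runs (595,350)→(632,315), with a gap still between them.

Run:
```python
from h import *
d=dict(np.load('side.npz'))
f=lambda u,v,h:ray(d,202+(u-396)/6-.4,141+v/6-.4,h).round(1)
print('sled bottom',f(515,366,0),f(606,297,0)); print('plate top',f(595,348,18),f(632,313,18),'bottom near',f(597,366,0)); print('bail top bar',f(543,250,52))
W=cloud(d).reshape(-1,3)
P=W[(W[:,0]>628)&(W[:,0]<665)&(W[:,1]>-30)&(W[:,1]<40)&(W[:,2]>2)&(W[:,2]<13)]; print('front face',len(P),np.percentile(P[:,0],[5,25,50,75,95]).round(1),np.median(P,0))
P=W[(W[:,0]>605)&(W[:,0]<640)&(W[:,1]>-18)&(W[:,1]<30)&(W[:,2]>8)&(W[:,2]<24)]; print('plate pts',len(P),np.round(P[np.argsort(-P[:,0])][:25],1).tolist())
```

```text
sled bottom [665.6  38.4   0. ] [657.7 -30.1   0. ]
plate top [626.6  25.7  18. ] [626.2  -6.3  18. ] bottom near [631.2  18.4   0. ]
bail top bar [664.9  10.   52. ]
front face 55 [647.6 653.6 655.3 658.5 662.7] [655.291809    11.59746249  10.29118075]
plate pts 41 [[631.3, -9.0, 13.4], [630.4, 19.1, 14.2], [629.8, 4.0, 15.3], [629.2, 10.2, 16.0], [628.9, 5.5, 12.9], [628.5, 0.4, 17.1], [627.6, 2.0, 14.8], [627.1, 24.6, 8.2], [627.1, 13.8, 11.9], [627.0, 18.5, 18.8], [626.9, -7.6, 16.0], [626.7, -7.2, 12.6], [626.7, -2.0, 16.2], [626.3, 25.4, 12.7], [626.1, 9.8, 13.2], [626.0, 20.6, 13.3], [625.9, 4.7, 13.6], [625.7, 20.7, 17.1], [625.7, 21.3, 10.2], [625.6, -0.2, 14.1], [625.1, 26.8, 17.8], [624.7, 6.8, 11.8], [624.6, -3.9, 12.0], [624.5, 17.1, 18.8], [623.9, -2.6, 9.4]]
```

Request:
jog_arm(
  travel=[
    [-0.006,0,0],
    [-0.012,0,0],
    [-0.018,0,0],
    [-0.024,0,0],
    [-0.03,0,0],
    [-0.036,0.001,0],
    [-0.041,0.001,0],
    [-0.045,0.001,0],
    [-0.048,0.001,0],
    [-0.05,0.001,0],
  ],
  dr=[
    [0,0,0],
    [0,0,0],
    [0,0,0],
    [0,0,0],
    [0,0,0],
    [0,0,0],
    [0,0,0],
    [0,0,0],
    [0,0,0],
    [0,0,0],
  ],
)

```text
t: 14.95
ee_pos: [497.5, 6.0, 75.0]
orientation: [-2.243, -2.197, 0.003]
ft_force: [4.8, 0.2, -2.2]
width: 23.7
```

Run:
```python
from h import *
look(); F=[]
for i in range(6): imaging.get_image('side'); F.append(telemetry.get_obs()['ft_force'][0])
print(np.round(F,1))
d=dict(np.load('side.npz'));W=cloud(d).reshape(-1,3)
P=W[(W[:,0]>625)&(W[:,0]<660)&(W[:,1]>-30)&(W[:,1]<45)&(W[:,2]>2)&(W[:,2]<13)]; print('front face',len(P),np.percentile(P[:,0],[5,25,50,75,95]).round(1))
o=[]
for n in ('scene','side'):
    d=dict(np.load(n+'.npz'));E=d['extrinsics'];p=E[:3,:3]@np.array([630,0,20])+E[:3,3];u=int(d['cx']+d['fx']*p[0]/p[2]);v=int(d['cy']+d['fy']*p[1]/p[2])
    np.save(n+'_c.npy',[u,v])
```

```text
14.95 [497.52   6.02  74.99] yaw 88.79 z [-2.7e-03 -1.0e-04 -1.0e+00] F [ 4.83  0.2  -2.21] q6 -1.5612748031047883 w 23.680742067907037
scene tube 144 [731.3  10.9 114.4] [748.4  26.1 130. ] shank pitch 0.002 z@+100 78.0
side tube 135 [725.   13.1 112.3] [750.6  25.3 124.5] shank pitch -0.031 z@+100 73.8
F [[4.3, -0.1, -1.7], [5.0, -0.1, -1.7]]
[3.8 4.3 4.5 4.2 4.7 4.4]
front face 73 [626.5 635.1 638.8 647.4 655.5]
```

Request:
jog_arm(
  travel=[
    [-0.001,0,0],
    [-0.002,0,0],
    [-0.003,0,0],
    [-0.004,0,0],
    [-0.005,0,0],
    [-0.006,0,0],
    [-0.007,0,0],
    [-0.008,0,0],
    [-0.009,0,0],
    [-0.01,0,0],
  ],
  dr=[
    [0,0,0],
    [0,0,0],
    [0,0,0],
    [0,0,0],
    [0,0,0],
    [0,0,0],
    [0,0,0],
    [0,0,0],
    [0,0,0],
    [0,0,0],
  ],
)

```text
t: 16.35
ee_pos: [493.7, 6.0, 75.0]
orientation: [-2.244, -2.197, 0.003]
ft_force: [5.1, 0.4, -2.7]
width: 24.1
```

```bash
cat >> h.py <<'E'
def force(k=6):
    o,_=st(); F=[]
    for i in range(k): imaging.get_image('side'); F.append(telemetry.get_obs()['ft_force'][0])
    print('x',telemetry.get_obs()['ee_pos'][0],'Fx',np.round(F,1),np.mean(F))
E
python3 -c "from h import *; force()"
```

```text
16.35 [493.67   6.01  74.97] yaw 88.79 z [-2.6e-03 -1.0e-04 -1.0e+00] F [ 5.09  0.39 -2.68] q6 -1.5612836972569581 w 24.06787770842369
x 493.62423698940654 Fx [4.2 5.3 5.1 4.9 5.6 4.6] 4.955961199602605
```

Request:
jog_arm(
  travel=[
    [-0.001,0,0],
    [-0.002,0,0],
    [-0.003,0,0],
    [-0.004,0,0],
    [-0.005,0,0],
    [-0.006,0,0],
    [-0.006,0,0],
    [-0.006,0,0],
    [-0.006,0,0],
    [-0.006,0,0],
  ],
  dr=[
    [0,0,0],
    [0,0,0],
    [0,0,0],
    [0,0,0],
    [0,0,0],
    [0,0,0],
    [0,0,0],
    [0,0,0],
    [0,0,0],
    [0,0,0],
  ],
)

```text
t: 17.65
ee_pos: [491.4, 6.0, 75.0]
orientation: [-2.244, -2.197, 0.003]
ft_force: [5.7, -0.3, -3.1]
width: 23.7
```

```bash
python3 -c "from h import *; force()"
```

```text
17.65 [491.41   6.03  74.98] yaw 88.79 z [-2.4e-03 -1.0e-04 -1.0e+00] F [ 5.68 -0.27 -3.13] q6 -1.5613818786061375 w 23.7043949129857
x 491.41231736457627 Fx [6.3 5.4 5.2 5.6 4.9 5.3] 5.42197625674465
```

Request:
jog_arm(
  travel=[
    [-0.001,0,0],
    [-0.002,0,0],
    [-0.003,0,0],
    [-0.004,0,0],
    [-0.005,0,0],
    [-0.005,0,0],
    [-0.005,0,0],
    [-0.005,0,0],
    [-0.005,0,0],
    [-0.005,0,0],
  ],
  dr=[
    [0,0,0],
    [0,0,0],
    [0,0,0],
    [0,0,0],
    [0,0,0],
    [0,0,0],
    [0,0,0],
    [0,0,0],
    [0,0,0],
    [0,0,0],
  ],
)

```text
t: 18.95
ee_pos: [489.7, 6.0, 74.9]
orientation: [-2.244, -2.197, 0.002]
ft_force: [6.5, -0.3, -3.9]
width: 24.1
```

```bash
python3 -c "from h import *; force(10)"
```

```text
18.95 [489.72   6.04  74.94] yaw 88.79 z [-1.9e-03 -1.0e-04 -1.0e+00] F [ 6.52 -0.28 -3.86] q6 -1.5614723419876047 w 24.060266835718334
x 489.733295037684 Fx [6.5 7.  6.2 5.9 6.4 5.8 5.9 6.5 6.5 5.9] 6.272738674014527
```

Request:
jog_arm(
  travel=[
    [-0.001,0,0],
    [-0.002,0,0],
    [-0.003,0,0],
    [-0.004,0,0],
    [-0.005,0,0],
    [-0.005,0,0],
    [-0.005,0,0],
    [-0.005,0,0],
    [-0.005,0,0],
    [-0.005,0,0],
  ],
  dr=[
    [0,0,0],
    [0,0,0],
    [0,0,0],
    [0,0,0],
    [0,0,0],
    [0,0,0],
    [0,0,0],
    [0,0,0],
    [0,0,0],
    [0,0,0],
  ],
)

```text
t: 20.45
ee_pos: [488.2, 6.1, 74.9]
orientation: [-2.244, -2.198, 0.001]
ft_force: [7.2, 0.6, -4.3]
width: 24.0
```

Run:
```python
from h import *
force(10)
o=[]
for n in ('scene','side'):
    d=grab(n);u,v=np.load(n+'_c.npy');print(u-30,v-30)
    o.append(cv2.resize(d['pixels'][v-30:v+30,u-33:u+33,::-1],None,fx=6,fy=9,interpolation=cv2.INTER_CUBIC))
cv2.imwrite('pics/p2.png',np.hstack(o))
```

```text
20.45 [488.16   6.07  74.93] yaw 88.8 z [-1.2e-03 -1.0e-04 -1.0e+00] F [ 7.15  0.59 -4.34] q6 -1.5616435396530066 w 23.98456755844077
x 488.12729766359803 Fx [6.4 5.8 6.5 6.5 5.7 7.4 6.8 8.1 6.7 5.9] 6.579297494350129
194 213
208 162
```

View pics/p2.png

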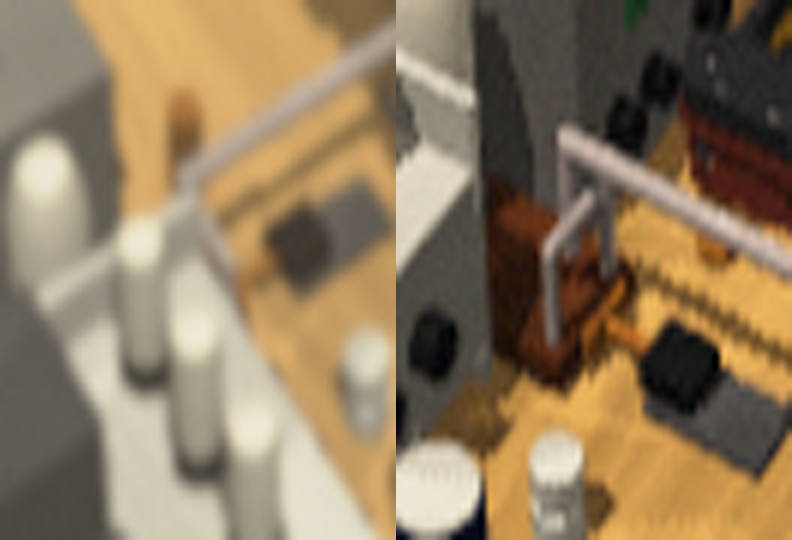

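```bash
python3 -c "from h import *; look(); look(); look()"
```

```text
21.05 [488.15   6.06  74.93] yaw 88.8 z [-1.2e-03 -1.0e-04 -1.0e+00] F [ 6.39  0.12 -4.19] q6 -1.5616334358445472 w 24.063153157912915
scene tube 145 [722.1  11.9 116. ] [738.7  25.6 131. ] shank pitch -0.021 z@+100 77.4
side tube 133 [716.2  12.3 113.3] [740.7  26.3 125.4] shank pitch -0.038 z@+100 73.6
F [[5.2, 0.8, -4.4], [5.6, 0.4, -3.4]]
21.15 [488.12   6.07  74.9 ] yaw 88.8 z [-1.3e-03 -1.0e-04 -1.0e+00] F [ 5.56  0.41 -3.36] q6 -1.5615906929337857 w 23.911450370051526
scene tube 144 [722.1  11.2 115.1] [737.8  25.2 128.8] shank pitch -0.029 z@+100 77.1
side tube 139 [716.   13.3 113.2] [737.9  26.1 124.9] shank pitch -0.039 z@+100 73.6
F [[6.5, -0.1, -3.8], [6.6, 0.9, -3.4]]
21.25 [488.16   6.08  74.93] yaw 88.8 z [-1.2e-03 -1.0e-04 -1.0e+00] F [ 6.61  0.89 -3.37] q6 -1.561614514723724 w 24.248000209509698
scene tube 144 [722.3  11.4 115.8] [738.6  25.  129.2] shank pitch 0.006 z@+100 77.7
side tube 137 [715.7  12.6 112.3] [740.5  27.4 124.3] shank pitch -0.009 z@+100 74.0
F [[6.5, 0.5, -4.1], [6.8, -0.6, -3.6]]
```

The nose now touches the plate at about (610,310). From force and sight together I put the compression at about 3 mm, so about 2 mm more is needed.

Request:
jog_arm(
  travel=[
    [-0.001,0,0],
    [-0.002,0,0],
    [-0.003,0,0],
    [-0.004,0,0],
    [-0.005,0,0],
    [-0.005,0,0],
    [-0.005,0,0],
    [-0.005,0,0],
    [-0.005,0,0],
    [-0.005,0,0],
  ],
  dr=[
    [0,0,0],
    [0,0,0],
    [0,0,0],
    [0,0,0],
    [0,0,0],
    [0,0,0],
    [0,0,0],
    [0,0,0],
    [0,0,0],
    [0,0,0],
  ],
)

```text
t: 22.35
ee_pos: [486.6, 6.1, 74.9]
orientation: [-2.244, -2.198, 0.001]
ft_force: [6.7, -0.8, -4.3]
width: 23.9
```

```bash
python3 -c "from h import *; force(14);look()"
```

```text
22.35 [486.61   6.09  74.87] yaw 88.81 z [-4.e-04 -1.e-04 -1.e+00] F [ 6.73 -0.8  -4.34] q6 -1.5617625623760258 w 23.873280825174735
x 486.6113810046945 Fx [8.1 6.9 8.2 6.2 6.5 6.4 6.2 7.  6.6 7.  7.7 6.9 7.7 6. ] 6.959226407173703
23.05 [486.61   6.1   74.86] yaw 88.81 z [-5.e-04 -1.e-04 -1.e+00] F [ 6.02  0.46 -4.22] q6 -1.5617145948581113 w 24.09431027221829
scene tube 142 [720.2  11.2 115.8] [737.5  24.7 128.8] shank pitch -0.02 z@+100 77.4
side tube 137 [714.2  12.7 112.5] [737.4  26.4 126.5] shank pitch -0.027 z@+100 73.9
F [[7.1, 0.7, -3.7], [6.7, 0.3, -4.5]]
```

Request:
jog_arm(
  travel=[
    [-0.001,0,0],
    [-0.002,0,0],
    [-0.003,0,0],
    [-0.003,0,0],
    [-0.003,0,0],
    [-0.003,0,0],
    [-0.003,0,0],
    [-0.003,0,0],
    [-0.003,0,0],
    [-0.003,0,0],
  ],
  dr=[
    [0,0,0],
    [0,0,0],
    [0,0,0],
    [0,0,0],
    [0,0,0],
    [0,0,0],
    [0,0,0],
    [0,0,0],
    [0,0,0],
    [0,0,0],
  ],
)

```text
t: 24.15
ee_pos: [485.9, 6.1, 74.8]
orientation: [2.244, 2.198, 0.0]
ft_force: [7.5, 0.4, -4.9]
width: 23.7
```

```bash
python3 -c "from h import *; force(14);look()"
```

```text
24.15 [485.9    6.13  74.77] yaw 88.81 z [ 3.e-04 -1.e-04 -1.e+00] F [ 7.54  0.37 -4.88] q6 -1.5618052362428698 w 23.716438855065114
x 485.9149517999631 Fx [7.7 7.7 6.9 7.2 8.1 7.3 7.5 7.9 7.5 7.2 6.9 7.4 7.  7.2] 7.39279529416828
24.85 [485.91   6.13  74.79] yaw 88.81 z [ 3.e-04 -1.e-04 -1.e+00] F [ 7.22  0.37 -5.21] q6 -1.5618389956081964 w 23.90694186830356
scene tube 142 [719.   12.5 116.3] [736.4  25.  128.4] shank pitch 0.0 z@+100 77.2
side tube 142 [714.1  14.  112.3] [735.8  27.6 125. ] shank pitch -0.026 z@+100 74.1
F [[6.2, -0.3, -5.1], [6.5, -0.2, -5.1]]
```

Request:
jog_arm(
  travel=[
    [0.005,0,0],
    [0.012,0,0],
    [0.022,0,0],
    [0.035,0,0],
    [0.045,0,0],
    [0.045,0,0],
    [0.045,0,0.01],
    [0.045,0,0.03],
    [0.045,0,0.06],
    [0.045,0,0.09],
  ],
  dr=[
    [0,0,0],
    [0,0,0],
    [0,0,0],
    [0,0,0],
    [0,0,0],
    [0,0,0],
    [0,0,0],
    [0,0,0],
    [0,0,0],
    [0,0,0],
  ],
)

```text
t: 25.95
ee_pos: [503.9, 6.1, 112.0]
orientation: [2.244, 2.198, 0.001]
ft_force: [0.4, 0.2, -1.4]
width: 24.1
```

```bash
python3 -c "from h import *; look()"
```

```text
25.95 [503.91   6.11 112.  ] yaw 88.81 z [ 6.e-04 -1.e-04 -1.e+00] F [ 0.42  0.21 -1.36] q6 -1.5614672529206564 w 24.07655384595552
scene tube 141 [719.3  11.9 116.3] [735.8  23.8 128. ] shank pitch 1.016 z@+100 31.5
side tube 143 [713.9  12.9 112.2] [738.2  27.6 124.2] shank pitch 1.202 z@+100 18.2
F [[0.6, -0.3, -0.4], [-0.3, -0.5, -2.4]]
```

Request:
jog_arm(
  travel=[
    [0,0,0.04],
    [0,0,0.1],
    [0,0,0.16],
    [0,0,0.22],
    [0,0,0.28],
    [-0.05,0,0.32],
    [-0.1,0,0.36],
    [-0.15,0,0.4],
    [-0.15,0,0.42],
    [-0.15,0,0.42],
  ],
  dr=[
    [0,0,0],
    [0,0,0],
    [0,0,0],
    [0,0,0],
    [0,0,0],
    [0,0,0],
    [0,0,0],
    [0,0,0],
    [0,0,0],
    [0,0,0],
  ],
)

```text
t: 27.05
ee_pos: [446.3, 6.1, 282.4]
orientation: [2.24, 2.194, 0.009]
ft_force: [-0.1, -0.1, -2.3]
width: 23.8
```

```bash
python3 -c "
from h import *
st()
for i in range(2):
  for n in ('scene','side'):
    d=grab(n); W=cloud(d).reshape(-1,3)
    m=(W[:,2]>100)&(W[:,2]<135)&(W[:,0]>670)&(W[:,0]<840)&(W[:,1]>-20)&(W[:,1]<32); print(n,np.median(W[m],0).round(1),W[m].max(0).round(1))
"
```

```text
27.05 [446.31   6.1  282.43] yaw 88.81 z [ 7.9e-03 -1.0e-04 -1.0e+00] F [-0.07 -0.09 -2.29] q6 -1.5630224102718222 w 23.76645155882942
scene [720.2  12.  115.2] [737.   25.8 130.4]
side [714.7  14.  112.6] [736.9  24.6 125.3]
scene [720.2  12.3 115.3] [736.2  24.5 130. ]
side [714.4  13.9 113.1] [735.8  27.1 125.3]
```

The carriage stayed put. I'll fly over with the hook in hand and check the compression from above with the wrist camera.

Request:
jog_arm(
  travel=[
    [0.07,0,0.03],
    [0.15,0,0.06],
    [0.25,0,0.09],
    [0.36,0,0.12],
    [0.47,0,0.12],
    [0.57,0,0.12],
    [0.65,0,0.12],
    [0.69,0,0.12],
    [0.7,0,0.12],
    [0.7,0,0.12],
  ],
  dr=[
    [0,0,0],
    [0,0,0],
    [0,0,0],
    [0,0,0],
    [0,0,0],
    [0,0,0],
    [0,0,0],
    [0,0,0],
    [0,0,0],
    [0,0,0],
  ],
)

```text
t: 28.25
ee_pos: [725.5, 6.1, 326.4]
orientation: [2.244, 2.198, 0.001]
ft_force: [-1.1, -0.8, -2.4]
width: 23.8
```

Run:
```python
from h import *
st()
d=grab('wrist');E=d['extrinsics'];p=E[:3,:3]@np.array([630,5,18])+E[:3,3];u=int(d['cx']+d['fx']*p[0]/p[2]);v=int(d['cy']+d['fy']*p[1]/p[2]);u0=max(0,u-50);v0=max(0,v-40);print(u,v,u0,v0)
np.savez('wtop.npz',**d)
cv2.imwrite('pics/w4.png',cv2.resize(d['pixels'][v0:v0+75,u0:u0+100,::-1],None,fx=8,fy=8,interpolation=cv2.INTER_CUBIC))
```

```text
28.25 [725.48   6.14 326.39] yaw 88.82 z [ 6.e-04 -1.e-04 -1.e+00] F [-1.06 -0.78 -2.37] q6 -1.5580271916949051 w 23.826602713797136
278 104 228 64
```

View pics/w4.png

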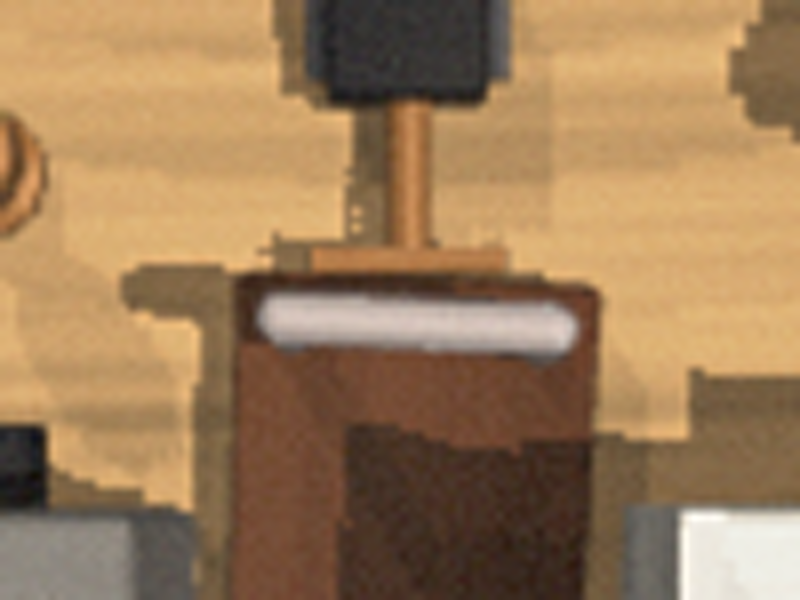

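From above: block edge at v≈100, plate at v≈247–273 with the nose flush against it, and the bail bar at v≈325. I'll compare block-to-plate distance with the earlier overhead picture.

Run:
```python
from h import *
d=dict(np.load('wtop.npz'));o=telemetry.get_obs()
def M(p,r): X=np.eye(4);X[:3,:3]=R.from_rotvec(r).as_matrix();X[:3,3]=p;return X
X=d['extrinsics']@M(o['ee_pos'],o['orientation'])      # cam<-tool
E1=X@np.linalg.inv(M([601.42101074,-5.16082289,329.55063265],[-1.95193783,2.46048631,8.30372651e-04]))
old=cv2.imread('pics/w1c.png')[:,:,::-1]
def proj(E,P): q=P@E[:3,:3].T+E[:3,3]; return d['cx']+d['fx']*q[:,0]/q[:,2], d['cy']+d['fy']*q[:,1]/q[:,2]
xs=np.arange(580,640,.5)
yaw=np.radians(-1.)
def samp(E,im,tr,y,z=18):
    acc=0
    for dy in np.arange(-2,2.1,1):
        P=np.c_[xs,y+dy+np.tan(yaw)*(xs-620)+0*xs,np.full(len(xs),z)]; u,v=proj(E,P); u,v=tr(u,v)
        acc=acc+cv2.remap(im.astype(np.float32),u.astype(np.float32)[None],v.astype(np.float32)[None],cv2.INTER_LINEAR)[0]
    return acc/5
told=lambda u,v:((u-190+.5)*4-.5,(v-55+.5)*3.3-.5); tnew=lambda u,v:(u,v)
# image strips: rectified top-down at z=18
out=[]
for E,im,tr in ((E1,old,told),(d['extrinsics'],d['pixels'],tnew)):
    ys=np.arange(35,-30,-.5); rows=[]
    for y in ys:
        u,v=proj(E,np.c_[xs,np.full(len(xs),y),np.full(len(xs),18.)]);u,v=tr(u,v); rows.append(cv2.remap(im.astype(np.float32),u.astype(np.float32)[None],v.astype(np.float32)[None],cv2.INTER_LINEAR)[0])
    out.append(np.array(rows))
np.savez('rect.npz',a=out[0],b=out[1])
for k,nm in ((0,'old'),(1,'new')):
    I=out[k]; s=I.astype(int); bron=((I[...,0]-I[...,2]>60)&(I[...,0]<205)&(I[...,0]/(I[...,2]+1)>2.05))
    print(nm,'stem rows (count bronze per y)'); 
    for j in range(0,130,6): 
        w=xs[bron[j]]; print(35-j*.5, w.min() if len(w) else None, w.max() if len(w) else None,len(w)*.5, end=' | ')
    print()
    for yy in (3,5,7): # luminance profile along stem: block->bronze
        g=I[int((35-yy)*2)].mean(-1); print(yy,'lum 580..612',g[:66:4].astype(int))
    for yy in (15,-6): print(yy,'R 612..640',I[int((35-yy)*2)][64::2,0].astype(int),'B',I[int((35-yy)*2)][64::2,2].astype(int))
```

```text
old stem rows (count bronze per y)
35.0 None None 0.0 | 32.0 None None 0.0 | 29.0 None None 0.0 | 26.0 None None 0.0 | 23.0 626.5 631.0 5.0 | 20.0 627.0 630.5 4.0 | 17.0 626.5 631.0 5.0 | 14.0 626.5 630.5 4.5 | 11.0 596.5 631.0 35.0 | 8.0 595.5 631.0 36.0 | 5.0 598.0 630.5 33.0 | 2.0 626.5 631.0 5.0 | -1.0 626.5 630.5 4.5 | -4.0 626.0 630.5 5.0 | -7.0 626.5 630.5 4.5 | -10.0 None None 0.0 | -13.0 None None 0.0 | -16.0 None None 0.0 | -19.0 None None 0.0 | -22.0 None None 0.0 | -25.0 None None 0.0 | -28.0 None None 0.0 | 
3 lum 580..612 [44 46 41 46 47 47 49 38 32 76 80 80 75 75 69 83 91]
5 lum 580..612 [40 48 45 46 46 40 46 44 44 74 78 78 79 83 81 78 81]
7 lum 580..612 [ 46  41  44  48  41  50  46  33  82 107 114 113 113 116 115 115 114]
15 R 612..640 [207 208 211 211 211 207 206 209 209 207 208 211 192 165 153 161 178 186
 164 136 173 208 208 208 208 206 201 198] B [110 110 110 111 113 109 109 111 109 107 108 108  99  89  79  73  72  74
  68  64  89 112 113 111 107 105 104 105]
-6 R 612..640 [226 226 227 225 225 224 227 228 229 228 227 229 237 212 153 157 185 190
 134 126 191 214 21
[... 710 characters left out ...]
3 50 43 77 84 84 89 87 90 90 93 94 94]
5 lum 580..612 [ 48  50  52  51  49  50  57 111 121 119 121 120 122 123 122 126 122]
7 lum 580..612 [ 54  52  51  52  54  52  60 129 130 130 130 130 128 129 129 126 129]
15 R 612..640 [208 205 204 205 203 181 181 171 144 105  97  97  99  99 152 186 201 211
 208 192 170 150 118 108 112 115 114 113] B [110 107 106 106 103  79  77  70  58  52  46  43  49  75 130 163 176 183
 180 168 150 132  78  52  47  53  49  50]
-6 R 612..640 [210 206 198 160 154 174 182 169 125  77  65  86 130 175 195 209 212 204
 190 162 131 112 112 115 115 112 106 104] B [112 109 104  83  72  71  76  67  51  36  31  61 108 151 169 182 185 178
 164 141 102  67  48  49  49  49  48  48]
```

Run:
```python
from h import *
d=dict(np.load('wtop.npz')); f=lambda u,v,h:ray(d,228+(u+.5)/8-.5,64+(v+.5)/8-.5,h)[:2].round(1)
print('supply front',f(60,511,110),f(120,511,110)); print('plate outer',f(330,246,18),f(490,247,18),'bay side',f(330,272,18),f(490,271,18)); print('sled front',f(250,276,16),f(590,287,16),'block',f(360,103,18),f(460,103,18)); print('bail',f(270,320,50),f(560,328,50))
# old picture, corrected pixel mapping, block/plate edge scans along the stem in picture w1c
g=cv2.imread('pics/w1c.png')[:,:,::-1].astype(int)
a,b=np.array([345.,450.]),np.array([309.,310.])   # along bar axis (crop px), block->beyond plate
for off in (-6,0,6):
    print(off,[ (round(t,2),*g[int(p[1]),int(p[0])]) for t in np.linspace(0,1,36) for p in [a+(b-a)*t+np.array([off,0])]])
n=d['pixels'].astype(int); print('new col stem',[tuple(n[r,228+50]) for r in range(72,102)],'plate col',[tuple(n[r,228+44]) for r in range(90,102)])
```

```text
supply front [658.8 -44.7] [659.  -36.1]
plate outer [615.8  -8.1] [616.5  19.6] bay side [620.1  -8.2] [620.5  19.5]
sled front [620.3 -22.2] [623.3  37. ] block [592.8  -2.3] [593.1  14.7]
bail [629.8 -17.1] [631.9  29.9]
-6 [(np.float64(0.0), np.int64(35), np.int64(38), np.int64(37)), (np.float64(0.03), np.int64(45), np.int64(45), np.int64(46)), (np.float64(0.06), np.int64(51), np.int64(48), np.int64(48)), (np.float64(0.09), np.int64(51), np.int64(47), np.int64(50)), (np.float64(0.11), np.int64(49), np.int64(48), np.int64(48)), (np.float64(0.14), np.int64(53), np.int64(51), np.int64(53)), (np.float64(0.17), np.int64(49), np.int64(48), np.int64(47)), (np.float64(0.2), np.int64(49), np.int64(48), np.int64(48)), (np.float64(0.23), np.int64(53), np.int64(52), np.int64(48)), (np.float64(0.26), np.int64(41), np.int64(42), np.int64(47)), (np.float64(0.29), np.int64(75), np.int64(51), np.int64(37)), (np.float64(0.31), np.int64(181), np.int64(125), np.int64(71)), (np.float64(0.34), np.int64(177), np.int64(121), np.int64(70)), (np.float64(0.37), np.int64(176), np.int64(120), np.int64(70)), 
[... 7196 characters left out ...]
39)), (np.int64(71), np.int64(47), np.int64(36)), (np.int64(89), np.int64(72), np.int64(61)), (np.int64(132), np.int64(115), np.int64(112))] plate col [(np.int64(208), np.int64(161), np.int64(110)), (np.int64(158), np.int64(125), np.int64(82)), (np.int64(206), np.int64(163), np.int64(104)), (np.int64(138), np.int64(110), np.int64(76)), (np.int64(135), np.int64(104), np.int64(68)), (np.int64(176), np.int64(121), np.int64(76)), (np.int64(183), np.int64(126), np.int64(76)), (np.int64(164), np.int64(113), np.int64(67)), (np.int64(80), np.int64(53), np.int64(36)), (np.int64(60), np.int64(38), np.int64(23)), (np.int64(90), np.int64(75), np.int64(70)), (np.int64(171), np.int64(159), np.int64(152))]
```

Compression reads about 5–6.5 mm by sight (3–3.9 N) and about 2.4–2.9 N by force, so it is close to 3 N. The nose is flush with the plate and the carriage hasn't moved since unhooking. I'm leaving it and standing the hook in the clear area at about (430,-120).

Request:
jog_arm(
  travel=[
    [-0.06,0,0],
    [-0.15,-0.02,0],
    [-0.26,-0.05,0],
    [-0.37,-0.1,0],
    [-0.47,-0.15,-0.03],
    [-0.57,-0.2,-0.08],
    [-0.65,-0.26,-0.14],
    [-0.72,-0.3,-0.2],
    [-0.739,-0.315,-0.27],
    [-0.739,-0.315,-0.32],
  ],
  dr=[
    [0,0,0],
    [0,0,0],
    [0,0,0],
    [0,0,0],
    [0,0,0],
    [0,0,0],
    [0,0,0],
    [0,0,0],
    [0,0,0],
    [0,0,0],
  ],
)

```text
t: 29.3
ee_pos: [426.4, -120.2, 198.3]
orientation: [2.246, 2.196, 0.0]
ft_force: [0.7, 0.2, -1.2]
width: 23.8
```

Run:
```python
from h import *
o,T=st(); x,y,z=o['ee_pos']
for n in ('scene','side'):
    d=grab(n); W=cloud(d).reshape(-1,3)
    P=W[(W[:,0]>x-40)&(W[:,0]<x+190)&(abs(W[:,1]-y)<75)&(W[:,2]>8)&(W[:,2]<z-60)]; print(n,'obstacles',len(P),P.mean(0) if len(P) else '')
    S=W[(W[:,0]>x+40)&(W[:,0]<x+148)&(abs(W[:,1]-y)<20)&(abs(W[:,2]-z+2)<25)]; v=cv2.fitLine(S.astype(np.float32),cv2.DIST_HUBER,0,.01,.01).ravel(); print('pitch',v[2]/v[0],'yaw',v[1]/v[0],len(S))
```

```text
29.3 [ 426.36 -120.16  198.27] yaw 88.71 z [ 3.e-04 -1.e-04 -1.e+00] F [ 0.65  0.24 -1.19] q6 -1.8499267728967537 w 23.767628656744083
scene obstacles 62 [580.07593714 -78.36012762  24.34515226]
pitch -0.02242963 yaw -0.02239021 97
side obstacles 57 [601.12280535 -61.59311969  27.11071696]
pitch -0.010994685 yaw -0.02302788 130
```

Request:
jog_arm(
  travel=[
    [0,0,-0.05],
    [0,0,-0.11],
    [0,0,-0.17],
    [0,0,-0.23],
    [0,0,-0.28],
    [0,0,-0.32],
    [0,0,-0.345],
    [0,0,-0.36],
    [0,0,-0.366],
    [0,0,-0.366],
  ],
  dr=[
    [0,0,0],
    [0,0,0],
    [0,0,0],
    [0,0,0],
    [0,0,0],
    [0,0,0],
    [0,0,0],
    [0,0,0],
    [0,0,0],
    [0,0,0],
  ],
)

```text
t: 30.4
ee_pos: [426.9, -119.5, 51.4]
orientation: [-2.244, -2.196, 0.002]
ft_force: [-0.8, -0.8, -1.9]
width: 23.5
```

Request:
jog_arm(
  travel=[
    [0,0,-0.001],
    [0,0,-0.002],
    [0,0,-0.003],
    [0,0,-0.004],
    [0,0,-0.005],
    [0,0,-0.006],
    [0,0,-0.007],
    [0,0,-0.007],
    [0,0,-0.007],
    [0,0,-0.007],
  ],
  dr=[
    [0,0,0],
    [0,0,0],
    [0,0,0],
    [0,0,0],
    [0,0,0],
    [0,0,0],
    [0,0,0],
    [0,0,0],
    [0,0,0],
    [0,0,0],
  ],
)

```text
t: 31.4
ee_pos: [426.9, -119.4, 48.6]
orientation: [-2.244, -2.196, 0.002]
ft_force: [-0.1, -0.2, -1.9]
width: 23.7
```

```bash
python3 -c "
from h import *
o,T=st()
for i in range(4): imaging.get_image('side'); print(np.round(telemetry.get_obs()['ft_force'],1),np.round(telemetry.get_obs()['moment'],2))"
```

```text
31.4 [ 426.88 -119.43   48.64] yaw 88.77 z [-0.0024  0.001  -1.    ] F [-0.14 -0.17 -1.92] q6 -1.8495030545825872 w 23.728983447332784
[ 0.4  0.4 -1.6] [ 0.03 -0.12 -0.04]
[-0.1  0.9 -0.9] [ 0.05 -0.08  0.02]
[ 0.2 -0.  -2.7] [ 0.04 -0.09  0.07]
[ 0.5  1.6 -2. ] [ 0.05 -0.11 -0.  ]
```

Request:
jog_arm(
  travel=[
    [0,0,-0.001],
    [0,0,-0.002],
    [0,0,-0.003],
    [0,0,-0.004],
    [0,0,-0.005],
    [0,0,-0.006],
    [0,0,-0.006],
    [0,0,-0.006],
    [0,0,-0.006],
    [0,0,-0.006],
  ],
  dr=[
    [0,0,0],
    [0,0,0],
    [0,0,0],
    [0,0,0],
    [0,0,0],
    [0,0,0],
    [0,0,0],
    [0,0,0],
    [0,0,0],
    [0,0,0],
  ],
)

```text
t: 32.6
ee_pos: [426.9, -119.4, 46.5]
orientation: [-2.244, -2.196, 0.001]
ft_force: [-2.5, 1.1, 6.2]
width: 23.8
```

```bash
python3 -c "
from h import *
o,T=st()
for i in range(4): imaging.get_image('side'); print(np.round(telemetry.get_obs()['ft_force'],1),np.round(telemetry.get_obs()['moment'],2))"
```

```text
32.6 [ 426.89 -119.43   46.53] yaw 88.77 z [-2.2e-03  9.0e-04 -1.0e+00] F [-2.48  1.1   6.19] q6 -1.849567412629011 w 23.811484130444192
[-3.   1.   5.5] [ 0.12  0.16 -0.04]
[-1.8  0.7  5.5] [ 0.11  0.09 -0.  ]
[-1.8  0.5  6.1] [0.14 0.14 0.02]
[-1.8  0.8  5.9] [ 0.11  0.13 -0.  ]
```

On the desk. Opening the jaws, then retreating straight up.

Request:
jog_arm(
  travel=[
    [0,0,0],
    [0,0,0],
    [0,0,0],
    [0,0,0],
    [0,0,0],
    [0,0,0],
    [0,0,0],
    [0,0,0],
    [0,0,0],
    [0,0,0],
  ],
  dr=[
    [0,0,0],
    [0,0,0],
    [0,0,0],
    [0,0,0],
    [0,0,0],
    [0,0,0],
    [0,0,0],
    [0,0,0],
    [0,0,0],
    [0,0,0],
  ],
  hand=1,
)

```text
t: 33.8
ee_pos: [426.9, -119.4, 46.5]
orientation: [-2.244, -2.196, 0.001]
ft_force: [0.1, 0.3, -0.3]
width: 87.7
```

Request:
jog_arm(
  travel=[
    [0,0,0.02],
    [0,0,0.06],
    [0,0,0.12],
    [0,0,0.2],
    [0,0,0.28],
    [0,0,0.36],
    [0,0,0.44],
    [0,0,0.5],
    [0,0,0.52],
    [0,0,0.52],
  ],
  dr=[
    [0,0,0],
    [0,0,0],
    [0,0,0],
    [0,0,0],
    [0,0,0],
    [0,0,0],
    [0,0,0],
    [0,0,0],
    [0,0,0],
    [0,0,0],
  ],
)

```text
t: 34.8
ee_pos: [427.3, -119.6, 255.6]
orientation: [2.245, 2.197, 0.0]
ft_force: [-0.4, 0.5, -1.2]
width: 87.7
```

Run:
```python
from h import *
st()
for n in ('scene','side'):
    d=grab(n); W=cloud(d).reshape(-1,3)
    P=W[(W[:,0]>395)&(W[:,0]<460)&(abs(W[:,1]+119)<40)&(W[:,2]>88)&(W[:,2]<105)]; print(n,'handle top',len(P),np.median(P,0).round(1))
    S=W[(W[:,0]>455)&(W[:,0]<575)&(abs(W[:,1]+122)<25)&(abs(W[:,2]-48)<12)]; v=cv2.fitLine(S.astype(np.float32),cv2.DIST_HUBER,0,.01,.01).ravel(); print('shank',len(S),'pitch',v[2]/v[0],v[3:].round(1))
    m=(W[:,2]>100)&(W[:,2]<135)&(W[:,0]>670)&(W[:,0]<840)&(W[:,1]>-20)&(W[:,1]<32); print('tube',np.median(W[m],0).round(1),W[m].max(0).round(1))
save(dict(np.load('side.npz')),'final.png',s=1.4)
```

```text
34.8 [ 427.3  -119.57  255.56] yaw 88.77 z [ 2.e-04  2.e-04 -1.e+00] F [-0.36  0.46 -1.23] q6 -1.8492910099113564 w 87.7470295428989
scene handle top 68 [ 423.2 -114.1   96.1]
shank 93 pitch 0.00585574 [ 517.7 -118.4   49.7]
tube [719.7  12.7 114.7] [737.5  25.1 128.8]
side handle top 86 [ 427.3 -116.    92.6]
shank 127 pitch -0.0018676069 [ 513.  -117.    46.1]
tube [713.9  13.1 112.2] [737.   26.7 126.2]
```

```bash
python3 -c "
from workcell import ticket; print(ticket.close_job())"
```

```text
the job is handed in; nothing more can be done
None
```

The job is done and handed in at about 35 s. I hooked the carriage behind its bail and dragged it out slowly until its nose pressed the contact plate in. Then I unhooked it and stood the pull hook upright at about (427, -119), well clear of the carriage.

**Last checks**
- **Pull force:** the readings I took during the drag never went above about 8.2 N (limit 20 N).
- **Carriage:** the tube stayed at the same position within about 1 mm from unhooking to hand-in. In the overhead view taken after unhooking, the nose was flush against the plate.
- **Hook:** it stands level (shank pitch under 0.006 rad, handle top at about 95 mm).

**Disagreement:** the two estimates of the contact force did not quite match.
- **By force rise:** about 2.4 to 2.9 N.
- **By the overhead picture:** about 5 to 6.5 mm of compression, so 3 to 3.9 N.

Both are near 3 N and well under 6 N, so I left it.

I could not view the final picture because the viewing limit was reached, so the final state was checked from range data only. I did not re-measure the bystanders at the end, but nothing I did should have touched them.

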